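# Battery box into the charging bay

## Robot

A 7-joint arm with a two-finger parallel gripper is mounted at the origin on the work surface. World frame = base frame: x ahead of the robot, y to its left, z up, the work surface at z = 0. Lengths are in m, angles in rad, forces in N, time in s.
With the tool pointing down it reaches from about 0.425 to 0.925 m from the base axis. Payload 6.8 kg.
Tool frame: the origin (TCP) lies midway between the tips of the shut fingers; the grasp point (between the pads) lies 19 mm behind it (r.grip_point_offset is the distance from the TCP to the grasp point, in m); z points along the fingers, y is the direction in which the jaws open and shut (so a half turn about z gives the same grasp; the last joint's range is limited). The gripper opens to 85 mm and grips with 20 to 120 N. Pads are 22 mm wide; open, the fingers measure 114 mm over their backs; the gripper's body (76 mm by 85 mm) begins 54 mm behind the grasp point. The pads swing forward as they close: fully open they stand 13 mm farther back than shut.
Start: joints at [-1.409, 0.477, 0.022, 1.555, -0.011, 1.109, -0.083], TCP at [0.18, 0.651, 0.231] pointing down, gripper open.
Joint ranges: [-2.96, 2.96], [-0.34, 2.1], [-1.41, 1.46], [0.24, 2.44], [-1.37, 4.51], [0.17, 1.92], [-2.96, 2.96]. Speed limits (rad/s): [2.39, 2.39, 3.14, 3.14, 3.14, 3.14, 3.14].

## Interface

Orientations are given as a rotation vector (axis times angle).
In Python, from bench import r, grab_frame, camera_params gives the robot as it stands.
- The arm moves only by the tool carry_out, never from a script. Its argument "motion" is text: rows parted by semicolons, each of 5 numbers parted by spaces: the closure, from 0 (fully open) to 1 (shut), then the shift along the tool's x, y, z in mm, then the turn about the tool's z in rad. In form: fingers dx dy dz twist; .... A call has exactly 8 rows; each row shifts and turns the commanded pose from where the row before left it, along the tool's axes as they then stand; what a row does not reach is not made up. A row lasts 1/8 s, in which the tool goes at most 62.5 mm and 10.7 degrees, less where a joint would pass 70% of its speed; a pose out of reach is approached as far as the arm can. A call with a gripper value outside its range is refused whole. The fingers move at their own pace and stop on an object; "newtons" is the grip in N (left out, the last holds). Time passes only in rows, so rows that do not move let the fingers close, or fill a call up. It gives the time, the measured TCP pose, the force and the opening at its end, in the units of the state.
- r.get_obs(): the state, without advancing time (a new reading comes with each control period).
- grab_frame(name): name is "side" or "top"; returns the picture (384x512x3 uint8, red, green, blue); there is no depth.
- camera_params(name): a dict with "fx", "fy", "cx", "cy" (pixels), "k1" (the pictures are not rectified: a ray, as slopes to the right and down, at radius r is drawn at 1 + k1 r^2 times it, then the intrinsics apply), "eye" and "attitude" of the camera in the world. Camera axes: x right, y down, z forward; pixel columns grow to the right and rows downward; lengths in m; the calibration is good to about 2 mm. A picture is of the moment at which its call begins. camera_params takes no time and is no camera call.
- r.hand_in(): hands the job in, once; it reports no verdict.
The state is a dict: "clock": time; "joints": joint angles; "qvel": joint speeds; "tau": joint torques, N m; "tcp_pos": TCP position; "orientation": TCP orientation; "contact_force": force on the tool from outside, world axes, zero at the start; "moment": the same for the moment, N m; "grip_width": finger opening in m.
Only numpy, scipy, OpenCV 4.12 (cv2) and the standard library are available. Lean on these libraries where they do the work, as an engineer would, in place of code of your own. Each camera call takes 0.05 s, during which the arm holds its last target.

## Task

Slide the tall, heavy battery box along the bench into the charging bay by pushing it low down on its yellow push bar, so that it neither tips nor leaves the bench, until it stands fully home and flat against the green backstop. Then push the red-knobbed isolator lever all the way over to the other side to start the charge, and draw the hand clear. Pick nothing up, and leave all the other things as they are.

Things in the scene. Friction and masses are not known exactly. Their poses are not given: they have to be found in the camera images.
- battery_box: tall grey steel box with dark lid, loose on the bench, 1.2 to 1.9 kg: 80 mm deep (x), 150 mm wide (y), 180 mm tall. Origin: centre of its underside; x points the way it must go, into the bay. A push of 6 to 14 N slides it; pushed higher than about 55 mm up it may tip over its front edge. It starts 160 to 250 mm short of home, up to 15 mm to one side, turned up to 0.12 rad from the bay
- push_bar (a point): centre of the outer (-x) face of the battery box's yellow push bar, which is 150 mm wide along y, 8 mm thick, and spans heights 8 to 38 mm. This point is 23 mm above the bench and 90 mm behind the box's origin; the bar stands on two short arms, leaving a 42 mm gap to the box. Axes as battery_box
- bay: charging bay fixed on the bench: green backstop 230 mm wide, 90 mm high, and two steel side guides 30 mm high, 190 mm apart inside, flaring at the mouth; yellow outline painted on the bench. Origin: on the bench, where the battery_box origin lies when home (front face on the backstop at x = 40 mm, centred, box x along bay x). x is the way in (about the robot's left), z up
- bay_stop (a point): middle of the backstop's face, 20 mm above the bench; axes as bay
- isolator_base: isolator switch fixed on the bench: grey block 70 mm (x) by 50 mm (y), 25 mm high. Origin: centre of the underside. The lever turns about its y axis at 22 mm height, and is pushed over towards its +x (roughly the robot's left)
- isolator_tip (a point): centre of the lever's red ball knob, 26 mm across, 80 mm from the pivot on a 10 mm steel rod; about 92 mm above the bench at either end of the swing, 102 mm when upright
- isolator (a joint): isolator lever angle in rad: 0 = off, leaning 0.5 rad to the base's -x; 1.0 = on, leaning 0.5 rad to its +x (end stop). Turns with about 1 N at the knob and stays where it is left. It starts at 0 to 0.15
- tin_a: aluminium sample tin, 67 mm across, 59 mm tall, loose on the bench; origin under its centre. Leave alone
- tin_b: second aluminium sample tin, the same. Leave alone
- mortar: bone-white porcelain mortar, 100 mm across, 60 mm tall, loose on the bench; origin under its centre. Leave alone
- clamp: steel screw clamp on a 70 x 50 mm foot gripping a glass slide holder, 128 mm tall, loose on the bench; origin under its foot. Leave alone
- balance: brass spring balance, about 175 mm long, lying in the pulled-out drawer of the green locker on the robot's far left; origin under its centre. Leave alone
- brass_weight: brass weight, 36 mm across, 40 mm tall, standing in the same drawer. Leave alone

How it is judged:
By the outcome, as a careful person would: the job done as asked, in the order asked, and still so for the second after the job is handed in, with the robot touching nothing.
It also fails if it takes over 58 s, if anything falls off the work surface, if the arm or the gripper's body presses on something with over 40 N, if the wrist force passes 120 N, or if a joint passes its speed limit or range.

## Working session

There is one attempt and no reset: what is moved stays moved. The work goes in short steps, Python scripts to look and compute and a tool call to move; the robot and the scene stay as the last step left them, time stands still between calls to the robot, and variables do not carry over. Pictures are saved under pics/ and viewed, and the job is handed in when it is done.

Besides the shell and the picture viewer there is one more tool, called after "Emit:" by a JSON object that holds its "api" and its "payload", one argument or row to a line. carry_out: Moves the arm, as the interface text tells. Its arguments: {"type":"object","properties":{"motion":{"type":"string"},"newtons":{"type":"number"}},"required":["motion"]}

```bash
ls; mkdir -p pics; python3 - <<'E'
from bench import r, grab_frame, camera_params
import cv2
for n in("side","top"):
    im=grab_frame(n); cv2.imwrite(f"pics/{n}0.png",im[:,:,::-1]); print(n,camera_params(n))
print(r.get_obs())
E
```

```text
pics
side {'fx': 415.72272365599633, 'fy': 415.72272365599633, 'cx': 257.18176627822936, 'cy': 192.90869609082648, 'k1': -0.12606294684758976, 'eye': array([0.48019677, 0.84591193, 0.92793166]), 'attitude': array([-0.22027767,  2.85697644, -1.14134546])}
top {'fx': 473.19189572347994, 'fy': 473.19189572347994, 'cx': 249.10115422585037, 'cy': 184.27822026345615, 'k1': -0.176570363981407, 'eye': array([0.33483529, 0.06383446, 1.5956512 ]), 'attitude': array([-2.11388885,  2.15616055, -0.18975807])}
{'clock': 0.1, 'joints': array([-1.40910801,  0.47772517,  0.02237937,  1.55637463, -0.01152086,
        1.10929569, -0.08305168]), 'qvel': array([-0.0012484 , -0.00111522, -0.00023154, -0.00415178,  0.00101767,
       -0.00030447,  0.00039232]), 'tau': array([ 4.80298069e-03, -5.97763002e+01,  1.61371417e+00, -2.81950647e+01,
        1.27968934e-02,  5.09375022e-03, -6.95450822e-06]), 'tcp_pos': array([0.17978859, 0.65004995, 0.23040915]), 'orientation': array([-4.22443364e-01, -3.11295328e+00,  2.62464970e-03]), 'contact_force': array([-1.08632377, -0.86385272, -0.23145871]), 'moment': array([-0.024667  , -0.03949751,  0.00148111]), 'grip_width': 0.08534383072676968}
```

View pics/side0.png

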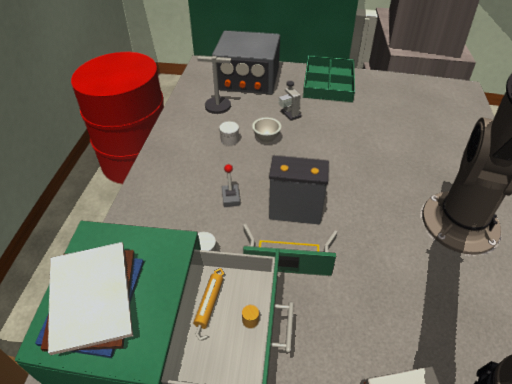

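View pics/top0.png

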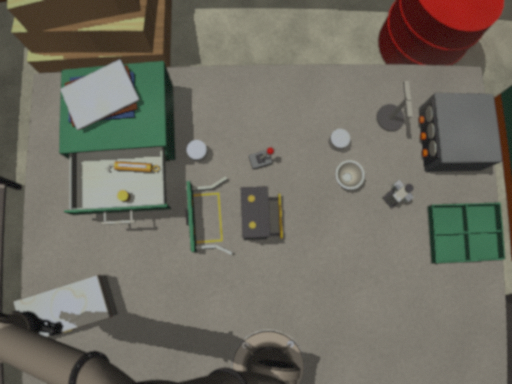

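```bash
cat > h.py <<'E'
import numpy as np, cv2
from scipy.spatial.transform import Rotation as R
from bench import r, grab_frame, camera_params
def ray(n,u,v):
    c=camera_params(n); K=np.array([[c['fx'],0,c['cx']],[0,c['fy'],c['cy']],[0,0,1.]])
    p=cv2.undistortPoints(np.array([[[u,v]]],float),K,np.array([c['k1'],0,0,0.]))[0,0]
    return np.array(c['eye']),R.from_rotvec(c['attitude']).apply([p[0],p[1],1.])
def onz(n,u,v,z):
    e,d=ray(n,u,v); return e+d*(z-e[2])/d[2]
def proj(n,P):
    c=camera_params(n); q=R.from_rotvec(c['attitude']).inv().apply(np.atleast_2d(P)-c['eye'])
    s=q[:,:2]/q[:,2:]; s=s*(1+c['k1']*(s**2).sum(1,keepdims=True))
    return s*c['fx']+[c['cx'],c['cy']]
def tri(u1,u2):
    e1,d1=ray('side',*u1);e2,d2=ray('top',*u2)
    A=np.c_[d1,-d2];t=np.linalg.lstsq(A,e2-e1,rcond=None)[0]
    a=e1+d1*t[0];b=e2+d2*t[1];return (a+b)/2,np.linalg.norm(a-b)
E
python3 - <<'E'
import cv2
a=cv2.imread('pics/top0.png')[125:265,170:310];cv2.imwrite('pics/topc.png',cv2.resize(a,None,fx=4,fy=4,interpolation=cv2.INTER_CUBIC))
a=cv2.imread('pics/side0.png')[145:285,190:350];cv2.imwrite('pics/sidec.png',cv2.resize(a,None,fx=4,fy=4,interpolation=cv2.INTER_CUBIC))
E
```

```text
(no output)
```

View pics/topc.png

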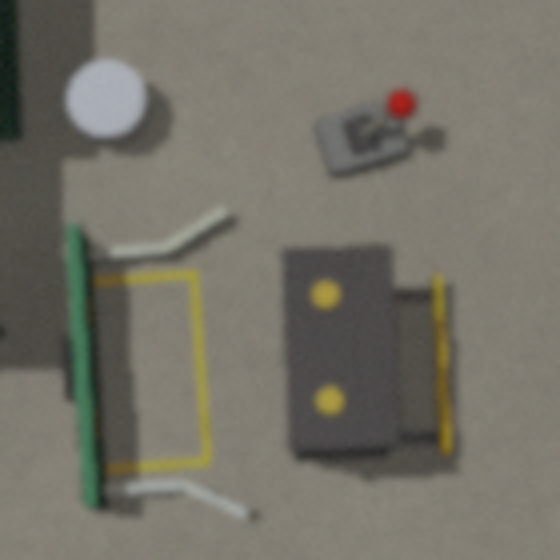

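View pics/sidec.png

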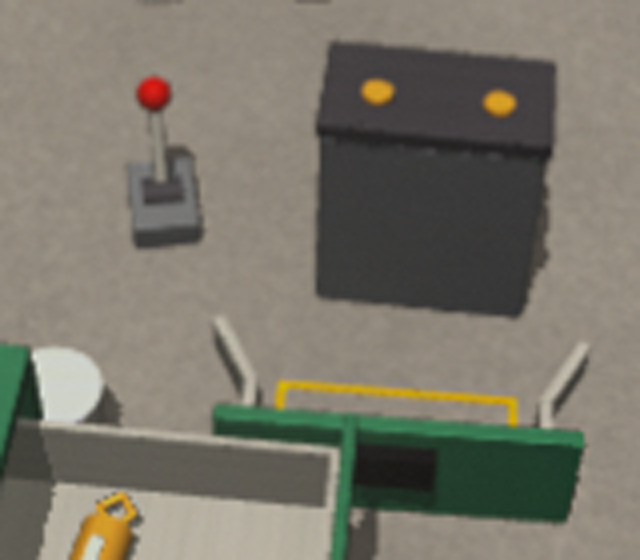

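```bash
python3 - <<'E'
from h import *
np.set_printoptions(precision=4,suppress=True)
t=lambda X,Y,z: onz('top',170+(X+.5)/4-.5,125+(Y+.5)/4-.5,z)
for n,pts,z in [('outline',[(195,273),(209,464),(95,281),(105,470)],0),('stoptop',[(82,228),(101,504)],.09),('lid',[(283,248),(390,245),(402,448),(294,453)],.18),('bar',[(438,275),(450,452)],.038),('iso',[(317,121),(410,152),(340,175)],.025),('knob',[(401,103)],.092),
 ('guideinner',[(112,256),(165,252),(232,217),(127,486),(183,482),(254,511)],.03),('tinA',[(107,98)],.059)]:
    for p in pts: print(n,t(*p,z)[:2])
s=lambda X,Y:(190+(X+.5)/4-.5,145+(Y+.5)/4-.5)
print('knob',tri(s(153,93),(170+(401.5)/4-.5,125+103.5/4-.5)))
S=lambda X,Y,z: onz('side',*s(X,Y),z)[:2]
print('lid',[S(*p,.18) for p in [(318,130),(552,152),(555,64),(330,43)]])
print('bot',[S(*p,0) for p in [(318,296),(520,317)]])
print('isotop',[S(*p,.025) for p in [(128,163),(190,158),(201,230),(135,238)]])
print('outl',[S(*p,0) for p in [(281,384),(515,401)]])
print('stoptop',[S(*p,.09) for p in [(215,406),(582,433)]])
for n,c in(('side',0),('top',0)):
  im=cv2.imread(f'pics/{n}0.png').astype(int);b,g,rr=im[...,0],im[...,1],im[...,2]
  m=((rr>110)&(g<70)&(b<70)).astype('uint8')
  k,_,st,ce=cv2.connectedComponentsWithStats(m);print(n,[(st[i][4],ce[i]) for i in range(1,k) if 5<st[i][4]<150])
E
```

```text
outline [0.5822 0.1561]
outline [0.4195 0.146 ]
outline [0.5769 0.2417]
outline [0.4159 0.2337]
stoptop [0.6069 0.2422]
stoptop [0.3845 0.2275]
lid [0.5722 0.0787]
lid [ 0.5729 -0.0025]
lid [ 0.4191 -0.0075]
lid [0.417  0.0732]
bar [ 0.5707 -0.0485]
bar [ 0.4233 -0.054 ]
iso [0.7073 0.0496]
iso [ 0.6788 -0.0289]
iso [0.66  0.031]
knob [ 0.7053 -0.0188]
guideinner [0.5933 0.224 ]
guideinner [0.5959 0.1794]
guideinner [0.6246 0.1228]
guideinner [0.4009 0.2124]
guideinner [0.4035 0.1661]
guideinner [0.3786 0.108 ]
tinA [0.7226 0.2252]
knob (array([ 0.7021, -0.0183,  0.1003]), np.float64(0.002229997330231471))
lid [array([0.5675, 0.0831]), array([0.4173, 0.0799]), array([ 0.4183, -0.0047]), array([ 0.5708, -0.0021])]
bot [array([0.5654, 0.0709]), array([0.4186, 0.0684])]
isotop [array([ 0.7241, -0.0171]), array([ 0.6783, -0.0296]), array([0.6564, 0.0423]), array([0.7027, 0.0575])]
outl [array([0.5801, 0.1539]), array([0.418 , 0.1441])]
stoptop [array([0.6084, 0.2442]), array([0.3817, 0.2305])]
side [(np.int32(25), array([227.24,  82.52])), (np.int32(24), array([242.1667,  83.7917])), (np.int32(28), array([257.1071,  85.1071])), (np.int32(19), array([154.0526, 110.3684])), (np.int32(148), array([109.0608, 122.0338])), (np.int32(118), array([109.8898, 152.0085])), (np.int32(43), array([227.7209, 167.7674]))]
top [(np.int32(48), array([405.6458,  18.125 ])), (np.int32(30), array([389.4,  14. ])), (np.int32(7), array([389.7143,  31.8571])), (np.int32(6), array([393.    ,  39.8333])), (np.int32(9), array([422.2222, 136.2222])), (np.int32(34), array([269.8529, 150.6176])), (np.int32(9), array([423.7778, 153.1111]))]
```

Emit:
{"api": "carry_out", "payload": {
  "motion": "0 0 0 -14 0.18; 0 0 0 -14 0.18; 0 0 0 -14 0.18; 0 0 0 -14 0.18; 0 0 0 -14 0.18; 0 0 0 -14 0.18; 0 0 0 -14 0.18; 0 0 0 0 0"
}}

```text
clock: 1.1
tcp_pos: [0.1799, 0.651, 0.3299]
orientation: [-2.173, -2.268, -0.002]
contact_force: [0.6, 0.6, -0.2]
grip_width: 0.0859
```

Emit:
{"api": "carry_out", "payload": {
  "motion": "0 -38 47 0 0; 0 -38 47 0 0; 0 -38 47 0 0; 0 -38 47 0 0; 0 -38 47 0 0; 0 -38 47 0 0; 0 -58 15 0 0; 0 -60 10 0 0"
}}

```text
clock: 2.1
tcp_pos: [0.5014, 0.3152, 0.3279]
orientation: [2.171, 2.27, -0.003]
contact_force: [0.4, 0.9, -0.0]
grip_width: 0.0856
```

Emit:
{"api": "carry_out", "payload": {
  "motion": "0 -60 10 0 0; 0 -60 0 0 0; 0 -60 0 0 0; 0 -60 0 0 0; 0 -60 0 0 0; 0 -60 0 0 0; 0 -60 0 0 0; 0 0 0 0 0"
}}

```text
clock: 3.1
tcp_pos: [0.5266, -0.1077, 0.3289]
orientation: [2.181, 2.26, -0.003]
contact_force: [-0.4, 1.4, 0.2]
grip_width: 0.0855
```

Emit:
{"api": "carry_out", "payload": {
  "motion": "0 -30 -28 20 0; 0 0 0 50 0; 0 0 0 50 0; 0 0 0 50 0; 0 0 0 50 0; 0 0 0 50 0; 0 0 0 40 0; 0 0 0 10 0"
}}

```text
clock: 4.1
tcp_pos: [0.4991, -0.1315, 0.0067]
orientation: [-2.168, -2.267, 0.004]
contact_force: [0.1, -0.1, 1.3]
grip_width: 0.0853
```

```bash
python3 - <<'E'
from h import *
print(r.get_obs()['tcp_pos'],r.get_obs()['joints'])
for n in("side","top"):
    im=grab_frame(n)[:,:,::-1]; cv2.imwrite(f"pics/{n}1.png",im)
    c=im[100:300,150:400]; cv2.imwrite(f"pics/{n}1c.png",cv2.resize(c,None,fx=3,fy=3,interpolation=cv2.INTER_CUBIC))
E
```

```text
[ 0.49909807 -0.13147077  0.00670272] [-0.22499919  0.60931042  0.46268967  2.10554708 -0.51742458  0.54350633
  0.6625073 ]
```

View pics/side1c.png

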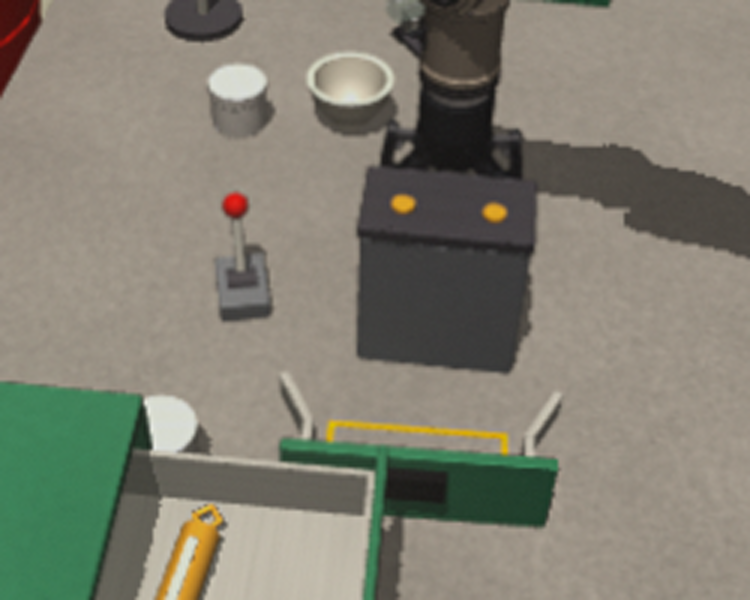

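View pics/top1c.png

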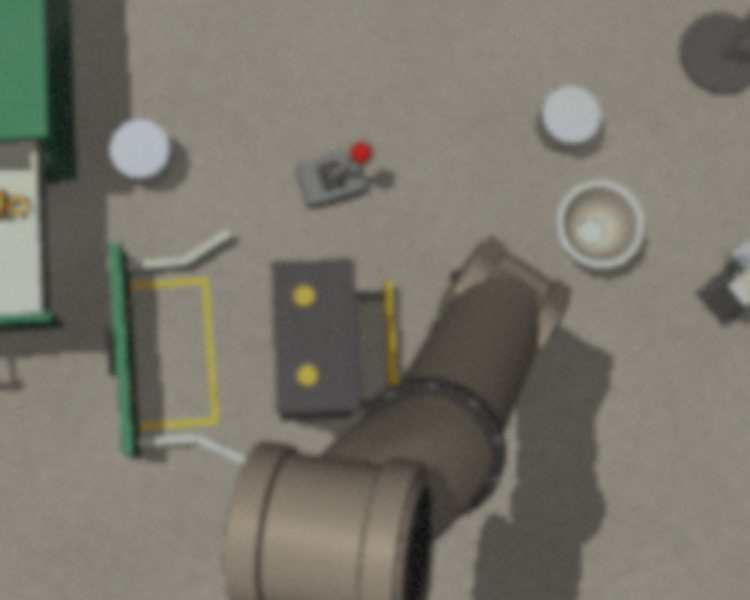

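View pics/side1.png

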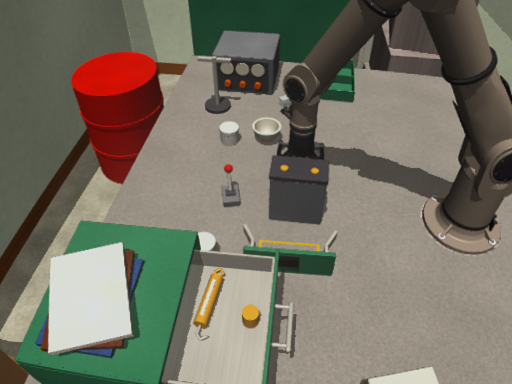

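```bash
python3 - <<'E'
from h import *
for z in (.1,.2,.25,.3,.35,.4): print(z,proj('side',[.499,-.131,z]),proj('top',[.499,-.131,z]))
print(tri((375,5),(280,268)))
# bar: yellow mask top
im=cv2.imread('pics/top1.png').astype(int);b,g,rr=im[...,0],im[...,1],im[...,2]
m=(rr>120)&(g>90)&(b<80)
v,u=np.nonzero(m[185:235,270:290]);print(np.c_[u+270,v+185].min(0),np.c_[u+270,v+185].max(0))
P=np.array([onz('top',a+270,c+185,.038)[:2] for a,c in zip(u,v)]);print(np.polyfit(P[:,0],P[:,1],1),P.min(0),P.max(0),np.median(P,0))
E
```

```text
0.1 [[300.15442947 149.96333984]] [[306.92577788 212.15364024]]
0.2 [[302.64883636 123.61050185]] [[311.12748486 208.39426051]]
0.25 [[303.98712146 109.28766373]] [[313.45512065 206.30991573]]
0.3 [[305.38976174  94.12921454]] [[315.9563569  204.06872273]]
0.35 [[306.85913921  78.07885993]] [[318.65121126 201.65242131]]
0.4 [[308.39712223  61.07911575]] [[321.56287358 199.03982676]]
(array([ 0.35042924, -0.00772356,  0.60497529]), np.float64(0.04492011433091879))
[278 194] [281 216]
[ 0.05036933 -0.07637302] [ 0.49487899 -0.05302884] [ 0.56860926 -0.04446506] [ 0.53834732 -0.04965845]
```

Emit:
{"api": "carry_out", "payload": {
  "motion": "0 18 0 4 0; 0 18 0 0 0; 0 10 0 0 0; 0 6 0 0 0; 0 4 0 0 0; 0 4 0 0 0; 0 4 0 0 0; 0 0 0 0 0"
}}

```text
clock: 5.2
tcp_pos: [0.4987, -0.0688, 0.0052]
orientation: [-2.175, -2.267, -0.0]
contact_force: [0.7, -0.2, -0.9]
grip_width: 0.0853
```

Emit:
{"api": "carry_out", "payload": {
  "motion": "0 5 0 0 0; 0 5 0 0 0; 0 5 0 0 0; 0 5 0 0 0; 0 5 0 0 0; 0 5 0 0 0; 0 5 0 0 0; 0 0 0 0 0"
}}

```text
clock: 6.2
tcp_pos: [0.4974, -0.0365, 0.0053]
orientation: [2.177, 2.261, -0.002]
contact_force: [1.1, -6.5, -3.1]
grip_width: 0.0856
```

```bash
cat > look.py <<'E'
from h import *
import sys
k=sys.argv[1]
for n,(v,u) in (("side",(130,180)),("top",(110,160))):
    im=grab_frame(n)[:,:,::-1]; cv2.imwrite(f"pics/{n}{k}.png",im)
    c=im[v:v+170,u:u+200]; cv2.imwrite(f"pics/{n}{k}c.png",cv2.resize(c,None,fx=4,fy=3.5,interpolation=cv2.INTER_CUBIC)) if 0 else cv2.imwrite(f"pics/{n}{k}c.png",cv2.resize(c,None,fx=3.5,fy=3.5,interpolation=cv2.INTER_CUBIC))
o=r.get_obs();print(o['clock'],o['tcp_pos'],o['contact_force'])
E
python3 look.py 2
```

```text
6.3 [ 0.49743403 -0.03649926  0.00534723] [ 1.47978482 -6.86888009 -2.59821303]
```

View pics/top2c.png

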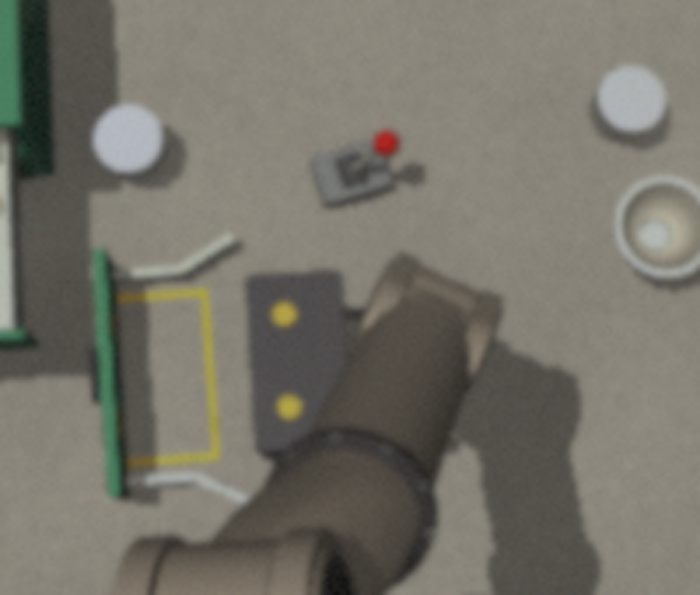

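View pics/side2c.png

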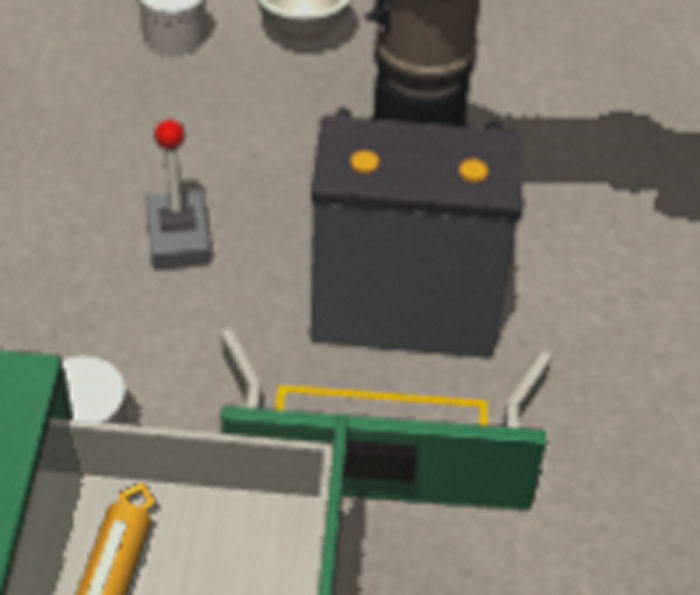

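```bash
cat > term.py <<'E'
from h import *
import sys
for k in sys.argv[1:]:
  for n in('top','side'):
    im=cv2.imread(f'pics/{n}{k}.png').astype(int);b,g,rr=im[...,0],im[...,1],im[...,2]
    m=((rr>150)&(g>110)&(b<90)) if n=='side' else ((rr>140)&(g>110)&(b<100))
    q,_,st,ce=cv2.connectedComponentsWithStats(m.astype('uint8'))
    C=[onz(n,*ce[i],.185)[:2] for i in range(1,q) if 15<st[i][4]<120]
    C=[c for c in C if .40<c[0]<.6 and -.05<c[1]<.3]
    C.sort(key=lambda c:-c[0]); C=np.array(C); 
    print(k,n,np.round(C,4).tolist(), 'mean',C.mean(0).round(4),'yaw',np.arctan2(*(C[0]-C[-1])[::-1]).round(4))
E
python3 term.py 0 1 2
```

```text
0 top [[0.5358, 0.0476], [0.4558, 0.0459]] mean [0.4958 0.0467] yaw 0.0214
0 side [[0.5336, 0.0455], [0.4534, 0.0442]] mean [0.4935 0.0448] yaw 0.0155
1 top [[0.5357, 0.0479], [0.4561, 0.0466]] mean [0.4959 0.0473] yaw 0.0162
1 side [[0.5335, 0.0458], [0.4538, 0.0445]] mean [0.4936 0.0452] yaw 0.0156
2 top [[0.5328, 0.0787], [0.4531, 0.0749]] mean [0.4929 0.0768] yaw 0.0475
2 side [[0.5308, 0.0765], [0.4507, 0.0733]] mean [0.4908 0.0749] yaw 0.0403
```

Emit:
{"api": "carry_out", "payload": {
  "motion": "0 8 1 0 0; 0 10 1.2 0 -0.005; 0 10 1.2 0 -0.005; 0 10 1.2 0 -0.005; 0 10 1.2 0 -0.005; 0 10 1.2 0 0; 0 10 1.2 0 0; 0 8 1 0 0"
}}

```text
clock: 7.3
tcp_pos: [0.5023, 0.0386, 0.0053]
orientation: [2.154, 2.282, -0.004]
contact_force: [-0.6, -11.4, 1.2]
grip_width: 0.0853
```

```bash
python3 look.py 3; python3 term.py 3
```

```text
7.4 [0.50244694 0.03991688 0.00529018] [ 0.52077207 -6.45232795 -0.57391571]
3 top [[0.5351, 0.1554], [0.4553, 0.1513], [0.4091, 0.1783]] mean [0.4665 0.1617] yaw -0.1796
3 side [[0.5584, 0.2965], [0.5329, 0.1521], [0.4532, 0.1472]] mean [0.5148 0.1986] yaw 0.9571
```

View pics/top3c.png

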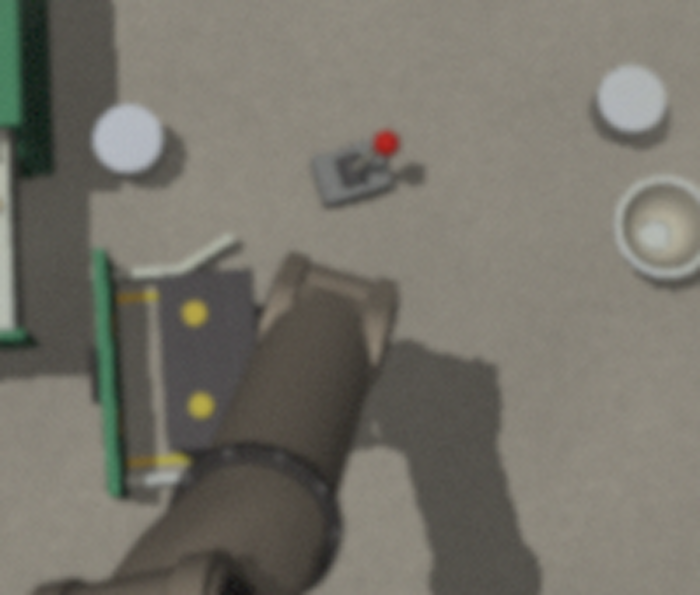

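View pics/side3c.png

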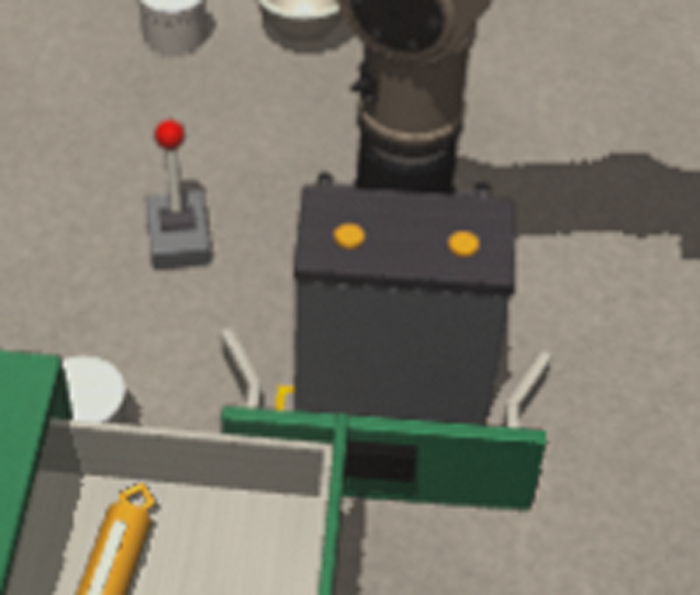

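Emit:
{"api": "carry_out", "payload": {
  "motion": "0 8 1.1 0 0; 0 8 1.1 0 -0.005; 0 8 1.1 0 0; 0 8 1.1 0 0; 0 6 1 0 0; 0 5 0.8 0 0; 0 4 0.5 0 0; 0 2 0 0 0"
}}

```text
clock: 8.4
tcp_pos: [0.5058, 0.0873, 0.0053]
orientation: [2.149, 2.287, -0.005]
contact_force: [-1.0, -11.1, 1.6]
grip_width: 0.0853
```

Emit:
{"api": "carry_out", "payload": {
  "motion": "0 2 0 0 0; 0 2 0 0 0; 0 2 0 0 0; 0 2 0 0 0; 0 1 0 0 0; 0 1 0 0 0; 0 0 0 0 0; 0 0 0 0 0"
}}

```text
clock: 9.4
tcp_pos: [0.5053, 0.0942, 0.0053]
orientation: [2.15, 2.282, -0.008]
contact_force: [-0.1, -19.5, 2.0]
grip_width: 0.0853
```

```bash
python3 look.py 4; python3 term.py 4
```

```text
9.5 [0.50524578 0.09416965 0.00530533] [  1.11064765 -17.65065137   2.75690202]
4 top [[0.5379, 0.2093], [0.4578, 0.2047]] mean [0.4978 0.207 ] yaw 0.0566
4 side [[0.5357, 0.208], [0.4561, 0.2029]] mean [0.4959 0.2054] yaw 0.0636
```

View pics/top4c.png

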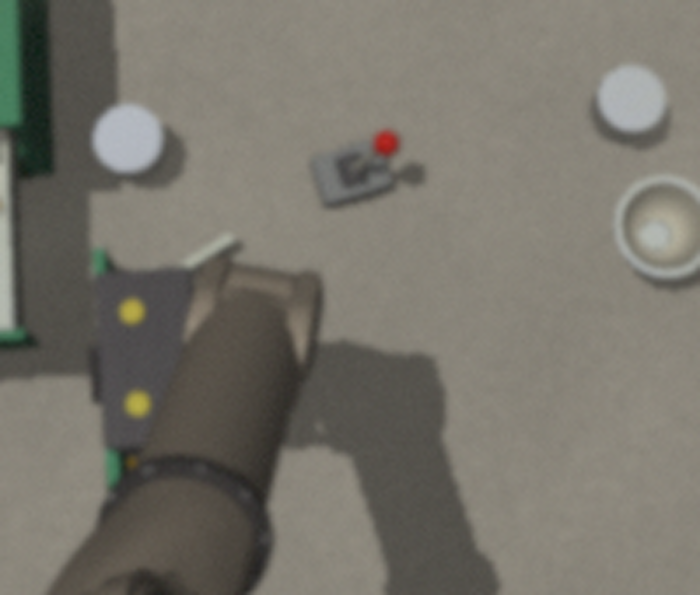

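View pics/side4c.png

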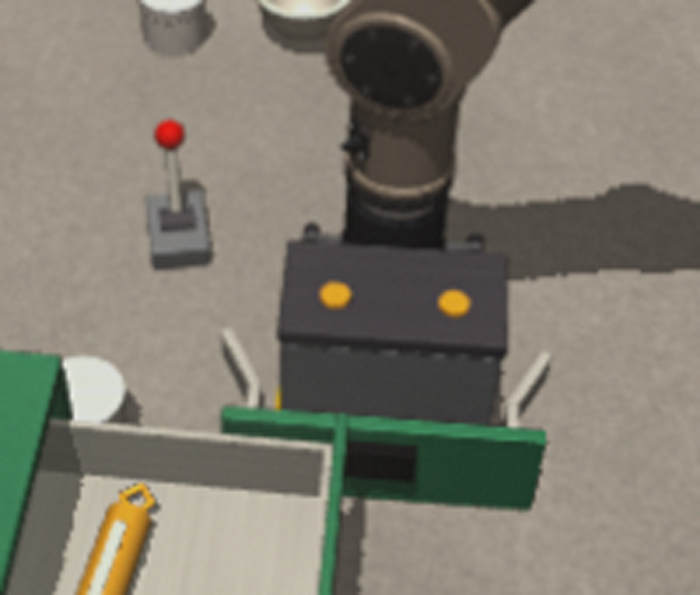

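Emit:
{"api": "carry_out", "payload": {
  "motion": "0 2 0 0 0; 0 2 0 0 0; 0 1 0 0 0; 0 0 0 0 0; 0 0 0 0 0; 0 -4 0 0 0; 0 -6 0 0 0; 0 -10 0 0 0"
}}

```text
clock: 10.5
tcp_pos: [0.5063, 0.0869, 0.0052]
orientation: [-2.146, -2.294, -0.0]
contact_force: [-0.6, 1.4, 0.6]
grip_width: 0.0855
```

Emit:
{"api": "carry_out", "payload": {
  "motion": "0 -25 0 0 0; 0 -30 0 0 0; 0 -30 0 0 0; 0 -20 0 -30 0; 0 0 0 -55 0; 0 0 0 -55 0; 0 0 0 -40 0; 0 0 0 0 0"
}}

```text
clock: 11.5
tcp_pos: [0.5154, -0.0177, 0.1882]
orientation: [2.144, 2.292, 0.009]
contact_force: [0.1, 0.1, -0.6]
grip_width: 0.0854
```

```bash
python3 look.py 5; python3 term.py 5
```

```text
11.6 [ 0.51307536 -0.01743342  0.18511437] [-0.05124705  0.25611976 -0.85515743]
5 top [[0.5376, 0.2094], [0.4574, 0.205]] mean [0.4975 0.2072] yaw 0.0557
5 side [[0.5357, 0.2075], [0.4564, 0.2033]] mean [0.496  0.2054] yaw 0.0533
```

View pics/top5c.png

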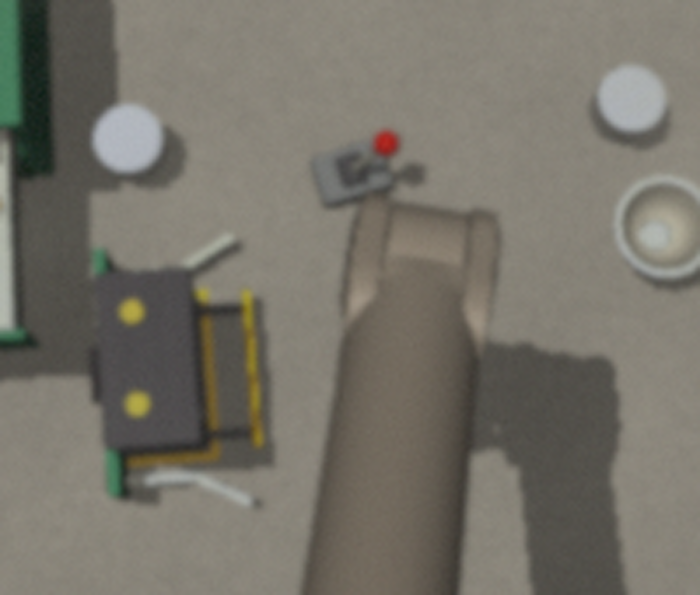

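View pics/side5c.png

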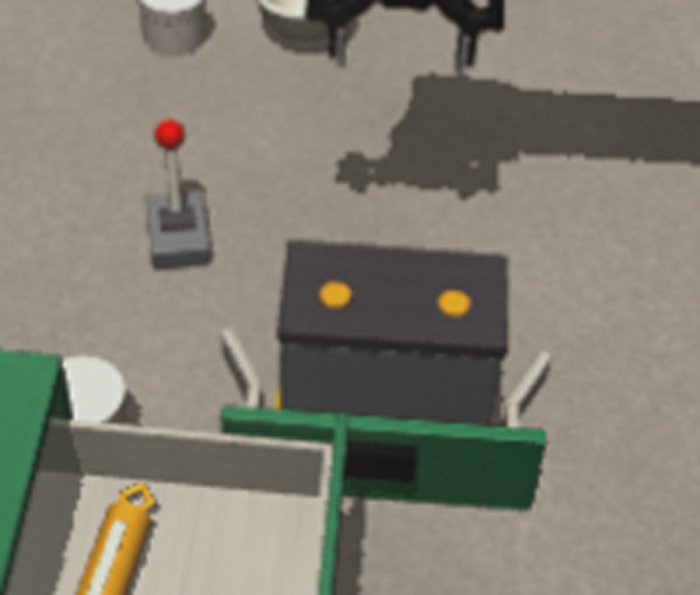

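Emit:
{"api": "carry_out", "payload": {
  "motion": "1 -36 0 0 0; 1 -35 0 0 0; 1 0 50 0 0; 1 0 50 0 0; 1 0 50 0 0; 1 0 50 0 0; 1 0 0 0 -0.11; 1 0 0 0 -0.11"
}}

```text
clock: 12.6
tcp_pos: [0.7168, -0.0755, 0.1817]
orientation: [-1.875, -2.516, 0.005]
contact_force: [-1.1, 0.2, -0.3]
grip_width: 0.0
```

```bash
python3 look.py 6; python3 - <<'E'
from h import *
im={n:cv2.imread(f'pics/{n}6.png').astype(int) for n in('side','top')}
c=[]
for n in im:
  b,g,rr=[im[n][...,i] for i in range(3)]
  m=((rr>110)&(g<70)&(b<70)).astype('uint8')
  k,_,st,ce=cv2.connectedComponentsWithStats(m)
  q=[ce[i] for i in range(1,k) if 15<st[i][4]<60 and (220<ce[i][0]<240 and 155<ce[i][1]<185 if n=='side' else 260<ce[i][0]<285 and 140<ce[i][1]<160)];c.append(q[0]);print(n,q)
print(tri(*c)); o=r.get_obs();print(o['orientation'],o['grip_width'])
E
```

```text
12.7 [ 0.71652675 -0.07570392  0.18259431] [ 0.46689839 -0.66476591 -0.16485779]
side [array([227.7254902 , 167.35294118])]Traceback (most recent call last):
  File "<stdin>", line 8, in <module>
IndexError: list index out of range
```

View pics/side6c.png

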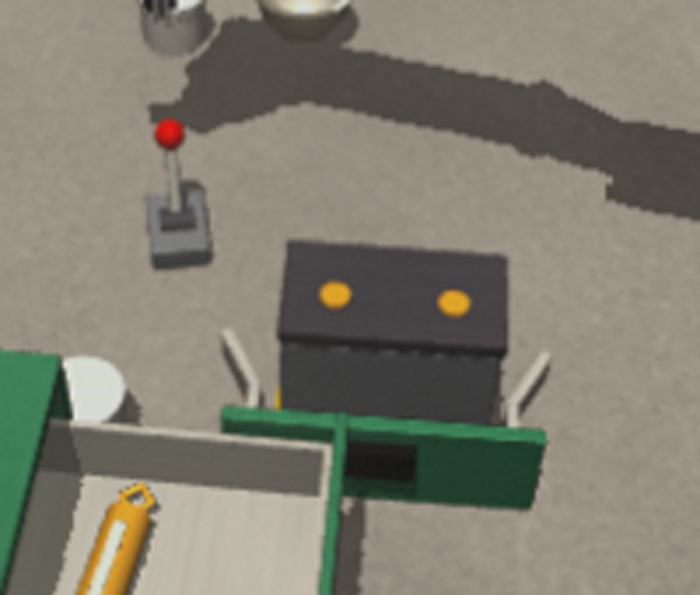

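Emit:
{"api": "carry_out", "payload": {
  "motion": "1 0 0 50 0; 1 0 0 40 0; 1 0 0 14 0; 1 0 1 0 0; 1 12 0 0 0; 1 12 0 0 0; 1 10 0 0 0; 1 10 0 0 0"
}}

```text
clock: 13.7
tcp_pos: [0.7064, -0.0328, 0.0822]
orientation: [1.881, 2.514, 0.001]
contact_force: [1.1, -2.4, 1.2]
grip_width: 0.0003
```

Emit:
{"api": "carry_out", "payload": {
  "motion": "1 8 0 0 0; 1 8 0 0 0; 1 8 0 0 0; 1 8 0 0 0; 1 8 0 0 0; 1 8 0 0 0; 1 6 0 0 0; 1 4 0 0 0"
}}

```text
clock: 14.7
tcp_pos: [0.6894, 0.0229, 0.0812]
orientation: [-1.882, -2.515, 0.0]
contact_force: [0.7, -0.9, -0.3]
grip_width: 0.0002
```

Emit:
{"api": "carry_out", "payload": {
  "motion": "1 2 0 0 0; 1 2 0 0 0; 1 2 0 0 0; 1 2 0 0 0; 1 1 0 0 0; 1 1 0 0 0; 1 0 0 0 0; 1 0 0 0 0"
}}

```text
clock: 15.7
tcp_pos: [0.6889, 0.0237, 0.0815]
orientation: [1.883, 2.502, -0.007]
contact_force: [7.9, -15.1, -9.0]
grip_width: 0.0
```

Emit:
{"api": "carry_out", "payload": {
  "motion": "1 -8 0 0 0; 1 -15 0 0 0; 1 -25 0 0 0; 1 -30 0 -10 0; 1 -20 0 -40 0; 1 0 0 -50 0; 1 -20 0 -50 0; 1 0 0 0 0"
}}

```text
clock: 16.7
tcp_pos: [0.7226, -0.0846, 0.2371]
orientation: [1.881, 2.506, 0.007]
contact_force: [-0.5, -0.7, 0.2]
grip_width: 0.0004
```

```bash
python3 look.py 7; python3 term.py 7;  python3 - <<'E'
from h import *
c=[]
for n in('side','top'):
  im=cv2.imread(f'pics/{n}7.png').astype(int)
  b,g,rr=[im[...,i] for i in range(3)]
  m=((rr>110)&(g<70)&(b<70)).astype('uint8')
  k,_,st,ce=cv2.connectedComponentsWithStats(m)
  print(n,[(st[i][4],ce[i].round(1)) for i in range(1,k) if 15<st[i][4]<60])
E
```

```text
16.8 [ 0.72017175 -0.08130951  0.23176429] [ 0.07825086  0.82394677 -1.17102009]
7 top [[0.5376, 0.2094], [0.4575, 0.2054]] mean [0.4975 0.2074] yaw 0.0502
7 side [[0.5357, 0.2075], [0.4565, 0.2032]] mean [0.4961 0.2053] yaw 0.0547
side [(np.int32(27), array([257.1,  85.5])), (np.int32(51), array([230. , 185.6]))]
top [(np.int32(28), array([434.4,  45.2])), (np.int32(31), array([249.5, 157.3]))]
```

View pics/side7c.png

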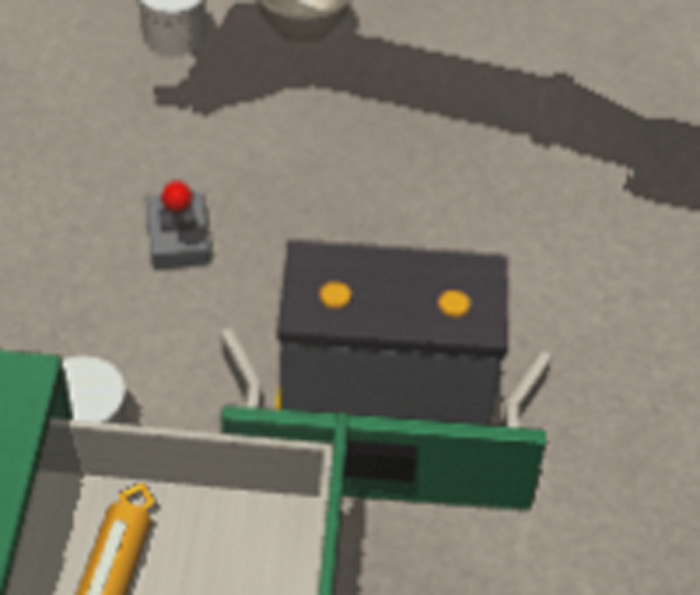

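View pics/top7.png

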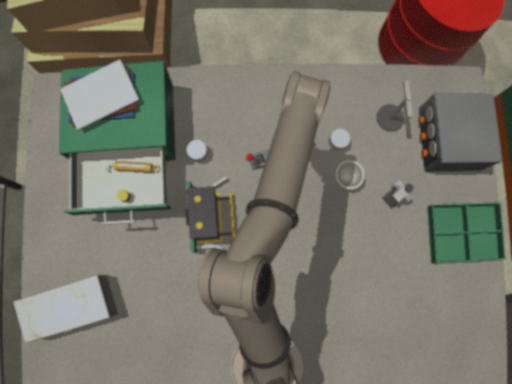

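```bash
python3 - <<'E'
from h import *
P,e=tri((230,185.6),(249.5,157.3));print('knob',P,e)
d=P-np.array([.6904,.0133,.022]);a=d[0]*-.286+d[1]*.958;print('lever angle',np.arctan2(a,d[2])+.5)
from h import proj
im=cv2.imread('pics/top5.png').astype(int);b,g,rr=im[...,0],im[...,1],im[...,2]
m=(rr>110)&(g>85)&(b<70)
w=m[193:238,228:237]; rows=[(228+(np.nonzero(x)[0]).mean(),193+i) for i,x in enumerate(w) if x.any()]
B=np.array([onz('top',*p,.038)[:2] for p in rows]);k=np.polyfit(B[:,0],B[:,1],1);print('bar',k[0],'mid',B.mean(0),len(B),np.std(B[:,1]-np.polyval(k,B[:,0])))
im=cv2.imread('pics/top0.png').astype(int);b,g,rr=im[...,0],im[...,1],im[...,2]
m=(g>rr+25)&(g>b+10)
w=m[184:250,184:202]; rows=[(184+np.nonzero(x)[0].max()+.5,184+i) for i,x in enumerate(w) if x.any()]
G=np.array([onz('top',*p,.09)[:2] for p in rows]);k=np.polyfit(G[:,0],G[:,1],1);print('stop',k[0],'mid',G.mean(0),len(G))
m=(rr>g+10)&(g>b+30)
rows=[]
for i in range(197,238):
    x=np.nonzero(m[i,212:228])[0]
    if len(x): rows.append((212+x.mean(),i))
O=np.array([onz('top',*p,0)[:2] for p in rows]);k=np.polyfit(O[:,0],O[:,1],1);print('outline',k[0],'mid',O.mean(0),len(O))
E
```

```text
knob [0.68178434 0.04833141 0.09640503] 0.0008956468204430988
lever angle 0.9508979884285056
bar 0.06172338263908924 mid [0.49996933 0.11068781] 44 0.0011026593748355393
stop 0.057739480915197545 mid [0.49368475 0.23549989] 66
outline 0.1606362369495655 mid [0.46211266 0.14846408] 1<stdin>:18: RankWarning: Polyfit may be poorly conditioned
```

```bash
python3 - <<'E'
from bench import r
o=r.get_obs();print(o['clock'],o['contact_force'],abs(o['qvel']).max());print(r.hand_in())
E
```

```text
16.8 [ 0.07825086  0.82394677 -1.17102009] 0.03376806625860805
the job is handed in; nothing more can be done
None
```

The battery box is home against the green backstop and the isolator lever is over. The job was handed in at 16.8 s, and no verdict was reported.

**Box:** I pushed it with the open fingers spread on the yellow bar, with the tips low, about 20 mm up. It slid about 160 mm at 6 to 11 N, and the force rose to about 20 N at the backstop. A further 5 mm of commanded push did not move it. My last fits put the bar parallel to the backstop within about 0.004 rad. They put the box's front at the backstop within about 1 mm, and the box within about 3 mm of the bay's centre line. The yaw from the lid terminals read 0.050 to 0.055 rad against about 0.06 for the bay, a small disagreement within the scatter of those readings.

**Lever:** I pushed the knob over with the shut fingers until it stopped hard at about 17 N, though it turns with about 1 N. I then drew the hand back and up to about 0.23 m, with no contact force. The knob, seen from both cameras, gave a lever angle of 0.95 rather than 1.0. I put that down to about 2 mm of measuring error, because the lever had met a hard stop.

**Other things:** The tins, mortar, clamp and drawer contents looked unmoved in the last top picture. A fit to the painted outline failed because it found too few pixels, so I did not use it.

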